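Lock the reading lamp's swing arm with its pin

TASK

This overbed table is about to be wheeled away, so lock its reading lamp: first swing the lamp's arm fully home against the stop on its bracket. Then take the longest of the three steel pins out of the domino tray and put it down through the arm's eye and the bracket's eye below, until its head rests on the arm, and let go. Leave the two shorter pins in the tray and everything else where it is.

Things in the scene. Friction and masses are not known exactly. Their poses are not given: they have to be found in the camera images.
- lamp: bolted-down reading lamp: foot 116 mm wide, 12 mm thick; post 22 mm thick, 186 mm tall. Fixed to the post, along the lamp's -y: a steel lock bracket, 36 mm wide, end 138 mm from the post axis, 100 to 112 mm above the table, with an eye near its end and on its +x edge a stop tab 6 mm thick, top at 150 mm. Origin: on the table under the post axis, z up
- lamp_arm (a joint): swing arm angle, rad: 0 = home at the stop tab, over the bracket; up to 1.3 towards the lamp's -x: the arm points along (-sin q, -cos q) in the lamp's frame. Stiff, stays where left (1.5 N moves it). Level bar 16 mm wide, 140 to 154 mm above the table; 36 mm square boss round its eye, 120 mm from the post axis; conical shade 92 mm wide centred at 250 mm, 88 to 158 mm above the table
- swing_eye (a point): centre of the arm's eye at the arm's top face (154 mm above the table); vertical through hole 13 mm wide, 14 mm deep; axes of the arm: -y points outward along the arm, z up
- swing_bar (a point): top face of the arm's bare bar, 172 mm from the post axis, midway between boss and shade (bare from 138 to 204 mm): a good place to pinch or push the arm; axes as swing_eye
- bracket_eye (a point): centre of the fixed lock bracket's eye at the bracket's top face (112 mm above the table), 120 mm from the post axis; vertical through hole 13 mm wide, 12 mm deep; 28 mm of free space between it and the arm's underside; axes of the lamp
- tray: dark oak domino tray, fixed: towards the robot a solid peg rail 50 x 190 x 34 mm (long along its y) with three holes 12 mm wide, 22 mm deep, 60 mm apart along y; behind it (+x) a pan 85 mm deep, 20 mm tall, with dominoes. Origin: centre of the rail's underside
- long_pin: longest of three steel pins standing in the tray's holes in varying order: shank 10 mm thick, 75 mm long, foot chamfered to 7 mm; cylindrical head 20 mm wide, 32 mm tall. Total 107 mm, about 60 g. Origin: centre of the foot, z towards the head. In the tray the foot is 12 mm, the head top 119 mm above the table
- long_pin_collar (a point): on the axis of the long pin at the underside of its head, 75 mm above its foot
- middle_pin: look-alike pin with a 50 mm shank, same thickness and head, too short for the two eyes (head top 94 mm above the table); origin at its foot
- short_pin: look-alike pin with a 34 mm shank, same thickness and head, too short for the two eyes (head top 78 mm above the table); origin at its foot
- salt_pot: white ceramic salt pot, 52 mm wide, 68 mm tall; origin under its centre
- pill_box: translucent purple seven-day pill organizer, 36 x 182 x 26 mm, long along its y; origin under its centre
- key: brass key lying flat, 65 mm long along its x, 6 mm thick; origin under its centre
- glasses_case: dark glasses case, 160 x 62 x 36 mm, long along its x; origin under its centre
- remote: black remote control, 170 x 45 x 18 mm, long along its x; origin under its centre
Mind the look-alikes: they are no part of the job. What is shaped like the long_pin but green is not meant.

How it is judged:
By the outcome, as a careful person would: the job done as asked, in the order asked, and still so for the second after the job is handed in, with the robot touching nothing.
It also fails if it takes over 59 s, if anything falls off the work surface, if the arm or the gripper's body presses on something with over 40 N, if the wrist force passes 120 N, or if a joint passes its speed limit or range.

ROBOT

A 7-joint arm with a two-finger parallel gripper is mounted at the origin on the work surface. World frame = base frame: x ahead of the robot, y to its left, z up, the work surface at z = 0. Lengths are in m, angles in rad, forces in N, time in s.
With the tool pointing down it reaches from about 0.4 to 0.85 m from the base axis. Payload 10.4 kg.
Tool frame: the origin (TCP) lies at the very end of the fingers, on their centre line; the grasp point (between the pads) lies 19 mm behind it; z points along the fingers, y is the line along which they close (so a half turn about z gives the same grasp; the last joint's range is limited). The gripper opens to 85 mm and grips with 20 to 120 N. Pads are 22 mm wide; open, the fingers measure 114 mm over their backs; the gripper's body (76 mm by 85 mm) begins 54 mm behind the grasp point. The pads swing forward as they close: fully open they stand 13 mm farther back than shut.
Start: joints at [-1.234, 0.332, -0.065, 1.46, 0.022, 1.35, -0.088], TCP at [0.22, 0.585, 0.231] pointing down, gripper open.
Joint ranges: [-2.6, 2.6], [-0.5, 2.12], [-1.47, 1.34], [0.16, 2.42], [-1.27, 4.41], [0.06, 2.06], [-2.6, 2.6]. Speed limits (rad/s): [2.22, 2.22, 2.79, 2.79, 3.14, 3.14, 3.14].

INTERFACE

Orientations are given as a unit quaternion [x, y, z, w].
In Python, from rig import env gives the robot as it stands.
- The arm moves only by the tool move_arm, never from a script. Its argument "rows" is a list of rows, each a list of 5 numbers: the opening, from -1 (shut) to 1 (fully open), then the shift along the tool's x, y, z in cm, then the turn about the tool's z in rad. A call has 1 to 10 rows; each row is the pose to reach, as a shift and turn from the pose commanded when the call began, along the tool's axes at that moment; what a row does not reach only later rows make up. A row lasts 1/8 s, in which the tool goes at most 62.5 mm and 10.7 degrees, less where a joint would pass 70% of its speed; a pose out of reach is approached as far as the arm can. A call with a gripper value outside its range is refused whole. The fingers move at their own pace and stop on an object; "squeeze" is the grip in N (left out, the last holds). Time passes only in rows, so rows that repeat a pose let the fingers close. It gives the time, the measured TCP pose, the force, the opening and the grip force at its end, in the units of the state.
- env.state(): the state, without advancing time (a new reading comes with each control period).
- env.read_camera(name): name is "scene" or "top" or "wrist"; returns (picture, depth): 384x512x3 uint8, blue, green, red; 384x512 float32, m along the optical axis (not along the pixel's ray), 0 where there is no reading.
- env.camera_params(name): a dict with "fx", "fy", "cx", "cy" (pixels), "T" (4x4, takes a point from camera to world coordinates). Camera axes: x right, y down, z forward; pixel columns grow to the right and rows downward; lengths in m; the calibration is good to about 2 mm. A picture is of the moment at which its call begins: read the wrist's pose just before it. camera_params takes no time and is no camera call; for the wrist camera it gives the pose at the moment of the call.
- env.job_done(): hands the job in; it is judged then, once.
The state is a dict: "time": time; "q": joint angles; "qd": joint speeds; "tau": joint torques, N m; "tcp_pos": TCP position; "eef_rot": TCP orientation; "wrist_force": force on the tool from outside, world axes, zero at the start; "moment": the same for the moment, N m; "grip_width": finger opening in m; "gripper_force": force on a finger pad.
Only numpy, scipy, OpenCV 4.12 (cv2) and the standard library are available. Lean on these libraries where they do the work, as an engineer would, in place of code of your own. Each camera call takes 0.05 s, during which the arm holds its last target. There are 200 camera calls.

## Working session

There is one attempt and no reset: what is moved stays moved. The work goes in short steps, Python scripts to look and compute and a tool call to move; the robot and the scene stay as the last step left them, time stands still between calls to the robot, and variables do not carry over. Pictures are saved under pics/ and viewed, at most 10 in all, crops included, and the job is handed in when it is done.

Besides the shell and the picture viewer there is one more tool, called after ">>>" by a JSON object that holds its "op" and its "data", one argument or row to a line. move_arm: Moves the arm, as the interface text tells. Its arguments: {"type":"object","properties":{"rows":{"type":"array"},"squeeze":{"type":"number"}},"required":["rows"]}

```bash
mkdir -p pics; cat > h.py <<'E'
import numpy as np, cv2
from rig import env
def grab(n):
    P=env.camera_params(n); im,d=env.read_camera(n); return im,d,P
def pts(d,P):
    v,u=np.mgrid[:d.shape[0],:d.shape[1]]
    c=np.stack([(u-P['cx'])/P['fx']*d,(v-P['cy'])/P['fy']*d,d],-1)
    return c@P['T'][:3,:3].T+P['T'][:3,3]
def ray(u,v,z,P):
    r=P['T'][:3,:3]@np.array([(u-P['cx'])/P['fx'],(v-P['cy'])/P['fy'],1]);o=P['T'][:3,3]
    return o+r*(z-o[2])/r[2]
E
python3 - <<'E'
from h import *
for n in('scene','top'):
    im,d,P=grab(n);np.savez('pics/'+n,im=im,d=d,**P);cv2.imwrite(f'pics/{n}.png',cv2.resize(im,(800,600)))
    print(n,P['fx'],P['T'].round(3).tolist())
s=env.state();print(s['time'],s['tcp_pos'],s['eef_rot'])
E
```

```text
scene 408.15132690004657 [[0.333, 0.551, -0.765, 1.504], [0.943, -0.209, 0.26, -0.357], [-0.017, -0.808, -0.589, 0.82], [0.0, 0.0, 0.0, 1.0]]
top 385.0763919287518 [[-0.099, -0.973, 0.211, 0.273], [-0.995, 0.097, -0.016, -0.017], [-0.005, -0.211, -0.977, 1.461], [0.0, 0.0, 0.0, 1.0]]
0.1 [0.21992945 0.58469057 0.23063631] [ 1.78898747e-01  9.83867306e-01 -5.96552145e-04 -7.80887017e-05]
```

View pics/scene.png

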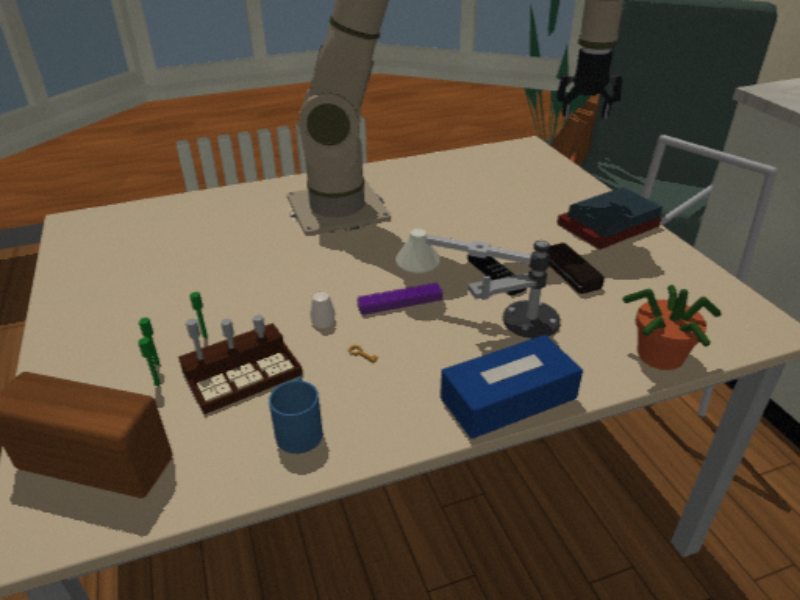

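View pics/top.png

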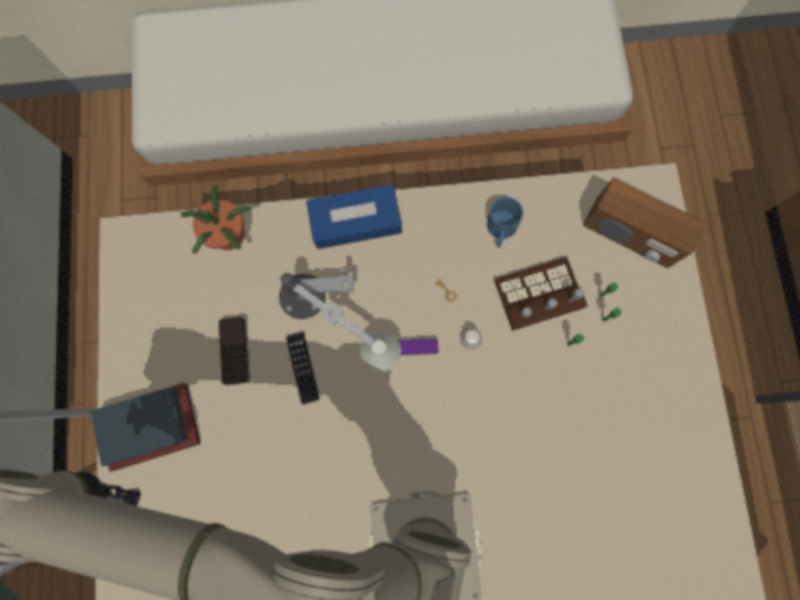

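Scene picture: three grey pins in the tray, with heads near (193,328), (228,330) and (260,325). The lamp is at (535,290), its arm runs to the shade at (418,250), and its bracket ends at (480,288). The green pins at left are decoys. Top view: pins near (526,312), (551,302) and (576,294), post (290,282), shade (380,347). Next I'll measure these points and make one enlarged crop.

```bash
python3 - <<'E'
from h import *
k=512/800
for n in('scene','top'):
    z=np.load(f'pics/{n}.npz');im,d=z['im'],z['d'];P={a:z[a] for a in('fx','fy','cx','cy','T')}
    W=pts(d,P)
    hsv=cv2.cvtColor(im,cv2.COLOR_BGR2HSV)
    m=(d>0)&(W[...,2]>.055)&(W[...,0]>.3)&(W[...,0]<1)&(hsv[...,1]<90)
    nc,lab,st,ce=cv2.connectedComponentsWithStats(m.astype(np.uint8))
    print(n)
    for i in range(1,nc):
        if st[i,4]<8: continue
        p=W[lab==i]; t=np.percentile(p[:,2],95)
        top=p[p[:,2]>t-.006]
        print(st[i].tolist(),'ztop',t.round(4),'topmean',top.mean(0).round(4),'all',np.median(p,0).round(4))
a=np.load('pics/scene.npz')['im'][190:265,105:205];b=np.load('pics/scene.npz')['im'][135:225,255:365]
a=cv2.resize(a,(400,300),interpolation=2);b=cv2.resize(b,(400,300),interpolation=2)
t=np.load('pics/top.npz')['im'];c=cv2.resize(t[160:220,310:390],(400,300),interpolation=2);e=cv2.resize(t[165:240,170:270],(400,300),interpolation=2)
cv2.imwrite('pics/c.png',np.vstack([np.hstack([a,b]),np.hstack([c,e])]))
E
```

```text
scene
[508, 95, 4, 10, 20] ztop 0.0876 topmean [0.3059 1.2456 0.086 ] all [0.3075 1.2487 0.0664]
[463, 99, 34, 23, 262] ztop 0.1127 topmean [0.3563 1.0253 0.1107] all [0.3753 1.0311 0.1017]
[366, 123, 56, 22, 296] ztop 0.0589 topmean [0.3554 0.6253 0.0566] all [0.3531 0.6243 0.0563]
[253, 146, 99, 48, 1782] ztop 0.1639 topmean [0.5926 0.2021 0.1713] all [0.577  0.1398 0.1287]
[199, 187, 12, 9, 81] ztop 0.0678 topmean [ 0.4746 -0.1605  0.0655] all [ 0.4786 -0.1615  0.0647]
[161, 202, 8, 10, 61] ztop 0.0805 topmean [ 0.5165 -0.2934  0.078 ] all [ 0.5202 -0.2937  0.0719]
[119, 204, 10, 21, 118] ztop 0.1201 topmean [ 0.5405 -0.4095  0.1186] all [ 0.5435 -0.4097  0.1022]
[141, 204, 9, 14, 84] ztop 0.0957 topmean [ 0.5288 -0.3514  0.094 ] all [ 0.5326 -0.3517  0.0838]
[307, 227, 41, 19, 338] ztop 0.0743 topmean [0.8034 0.0946 0.0721] all [0.8037 0.0942 0.0721]
[172, 251, 3, 19, 20] ztop 0.0935 topmean [ 0.7528 -0.3119  0.0912] all [ 0.7622 -0.3138  0.0893]
top
[391, 113, 48, 23, 53] ztop 0.1422 topmean [ 0.7495 -0.5985  0.1393] all [ 0.7545 -0.5985  0.136 ]
[251, 118, 7, 27, 34] ztop 0.072
[... 1087 characters left out ...]
0.5503 -0.4936  0.1014]
[366, 184, 8, 8, 43] ztop 0.1209 topmean [ 0.5376 -0.4092  0.1181] all [ 0.5364 -0.407   0.1156]
[350, 191, 7, 7, 35] ztop 0.0959 topmean [ 0.5256 -0.3507  0.0934] all [ 0.5244 -0.3487  0.0911]
[334, 196, 6, 7, 26] ztop 0.0815 topmean [ 0.5132 -0.2896  0.0786] all [ 0.5118 -0.2912  0.0766]
[390, 197, 8, 6, 17] ztop 0.1081 topmean [ 0.4896 -0.493   0.1054] all [ 0.4901 -0.4929  0.1014]
[298, 210, 10, 10, 76] ztop 0.0684 topmean [ 0.4683 -0.1615  0.0654] all [ 0.4683 -0.1596  0.0638]
[367, 213, 7, 7, 20] ztop 0.1082 topmean [ 0.4378 -0.3991  0.1053] all [ 0.4402 -0.3968  0.1036]
[59, 248, 58, 39, 777] ztop 0.0604 topmean [0.3528 0.6275 0.0573] all [0.3528 0.625  0.057 ]
```

View pics/c.png

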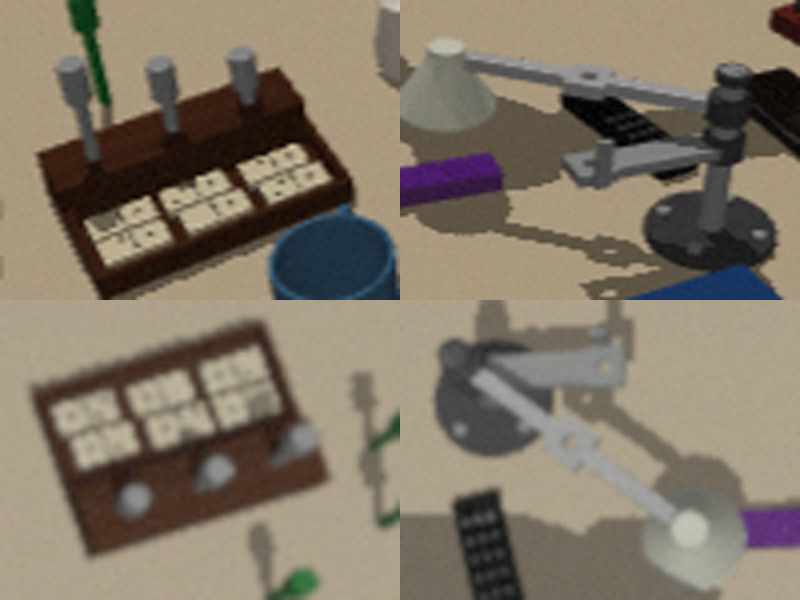

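The crop shows three grey pins, with head tops in the scene picture at (193,320), (226,320) and (258,315). Their measured tops are 0.119, 0.094 and 0.078 m. The first, at about (0.538,-0.409), is the long one because it is tallest at the stated 119 mm, and both views agree. The lamp arm stands swung away from the bracket, and its boss is at crop (590,78). Next I'll measure the lamp.

```bash
python3 - <<'E'
from h import *
for n in('scene','top'):
    z=np.load(f'pics/{n}.npz');im,d=z['im'],z['d'];P={a:z[a] for a in('fx','fy','cx','cy','T')}
    W=pts(d,P).reshape(-1,3); W=W[(W[:,0]>.35)&(W[:,0]<.72)&(W[:,1]>-.1)&(W[:,1]<.3)&(d.reshape(-1)>0)]
    print(n)
    for a,b in((.09,.098),(.106,.118),(.119,.147),(.148,.160),(.161,.25)):
        p=W[(W[:,2]>a)&(W[:,2]<b)]
        print(a,len(p),p.mean(0).round(4) if len(p) else '',p.min(0).round(3) if len(p) else '',p.max(0).round(3) if len(p) else '')
    p=W[(W[:,2]>.161)];print('post',p[p[:,1]>.15].mean(0),p[:,2].max()); 
    q=W[(W[:,2]>.148)&(W[:,2]<.160)];q=q[(q[:,1]>.06)&(q[:,1]<.17)]
    vx,vy,x,y=cv2.fitLine(q[:,:2].astype(np.float32),2,0,.001,.001).ravel();print('arm',vx,vy,x,y)
    q=W[(W[:,2]>.107)&(W[:,2]<.117)];q=q[(q[:,0]>.5)&(q[:,1]<.17)]
    vx,vy,x,y=cv2.fitLine(q[:,:2].astype(np.float32),2,0,.001,.001).ravel();print('br',vx,vy,x,y,q.min(0),q.max(0))
    q=W[(W[:,2]>.122)&(W[:,2]<.15)];q=q[(q[:,0]>.58)&(q[:,1]<.14)];print('tab',q.mean(0) if len(q) else '',len(q))
    q=W[(W[:,2]>.02)&(W[:,2]<.08)&(W[:,1]>.13)];print('postlow',len(q),q.mean(0) if len(q) else '')
    # foot
    q=W[(W[:,2]>.009)&(W[:,2]<.02)&(W[:,1]>.1)&(W[:,0]>.5)];
    c,r=cv2.minEnclosingCircle(q[:,:2].astype(np.float32));print('foot',c,r)
E
```

```text
scene
0.09 72 [0.5002 0.0628 0.0952] [0.434 0.009 0.09 ] [0.641 0.253 0.098]
0.106 445 [0.585  0.1416 0.112 ] [0.429 0.013 0.106] [0.643 0.263 0.118]
0.119 394 [0.5392 0.119  0.1354] [0.434 0.02  0.119] [0.644 0.256 0.147]
0.148 479 [0.5409 0.1444 0.1538] [0.436 0.037 0.148] [0.643 0.26  0.16 ]
0.161 104 [0.6245 0.2363 0.178 ] [0.445 0.047 0.161] [0.638 0.255 0.19 ]
post [0.62625384 0.23814153 0.17815894] 0.189568294206243
arm 0.77839106 0.62777966 0.5181117 0.119726546
br 0.044037595 0.9990299 0.62025344 0.13503298 [0.59495563 0.10333171 0.10704692] [0.64291846 0.16926876 0.11677389]
tab [0.63955095 0.11990783 0.13595554] 42
postlow 147 [0.58506966 0.24099485 0.04327021]
foot (0.6007617712020874, 0.2431909143924713) 0.08011085540056229
top
0.09 43 [0.4607 0.0698 0.0958] [0.408 0.011 0.092] [0.604 0.25  0.098]
0.106 407 [0.5676 0.1309 0.1116] [0.411 0.018 0.106] [0.636 0.252 0.118]
0.119 187 [0.4708 0.0728 0.1315] [0.42  0.025 0.119] [0.636 0.249 0.147]
0.148 425 [0.5261 0.1367 0.1538] [0.435 0.037 0.148] [0.637 0.257 0.16 ]
0.161 80 [0.5996 0.2203 0.1793] [0.437 0.044 0.161] [0.632 0.255 0.192]
post [0.61728976 0.24008205 0.1815063 ] 0.1919289770808157
arm 0.7448412 0.66724175 0.51169604 0.11961127
br 0.007817861 -0.9999694 0.61610836 0.13585131 [0.59648388 0.10335961 0.10716847] [0.63512603 0.16986969 0.11656719]
tab [0.63469241 0.12065748 0.13881472] 10
postlow 124 [0.45453733 0.24993007 0.0238089 ]
foot (0.5995341539382935, 0.2649718225002289) 0.10068023949861526
```

Lamp: the post axis is at about (0.618,0.240) and the bracket runs along -y. The arm angle is about 0.74 rad, which puts the bar point near (0.502,0.113). I'll move above it first.

>>> {"op": "move_arm", "data": {
  "rows": [
    [0, -43, -34.2, -3, 1.94],
    [0, -43, -34.2, -3, 1.94],
    [0, -43, -34.2, -3, 1.94],
    [0, -43, -34.2, -3, 1.94],
    [0, -43, -34.2, -3, 1.94],
    [0, -43, -34.2, -3, 1.94],
    [0, -43, -34.2, -3, 1.94],
    [0, -43, -34.2, -3, 1.94],
    [0, -43, -34.2, -3, 1.94],
    [0, -43, -34.2, -3, 1.94]
  ]
}}

```text
time: 1.35
tcp_pos: [0.5036, 0.109, 0.2614]
eef_rot: [0.902, 0.432, 0.0, 0.001]
wrist_force: [-1.2, 1.0, 0.2]
grip_width: 0.043
gripper_force: 0.0
```

>>> {"op": "move_arm", "data": {
  "rows": [
    [0, 0, 0, 0, 0],
    [0, 0, 0, 0, 0]
  ]
}}

```text
time: 1.6
tcp_pos: [0.5017, 0.1142, 0.2611]
eef_rot: [0.898, 0.441, -0.0, -0.0]
wrist_force: [0.1, 0.5, 0.6]
grip_width: 0.0426
gripper_force: 0.0
```

```bash
python3 - <<'E'
from h import *
s=env.state();print(s['time'],s['tcp_pos'],s['eef_rot'],s['q'],s['wrist_force'],s['grip_width'])
im,d,P=grab('wrist');np.savez('pics/w1',im=im,d=d,**P);cv2.imwrite('pics/w1.png',im);print(P['T'].round(3),P['fx'])
E
```

```text
1.6 [0.50171852 0.11424732 0.26108374] [ 8.97708534e-01  4.40589761e-01 -1.73371543e-04 -1.43684780e-04] [-0.73672443  0.06170193  0.44701929  1.72568048 -0.02748938  1.36072655
 -0.94298831] [0.13265277 0.50951317 0.57421079] 0.042598012274306804
[[ 0.79  -0.589 -0.169  0.545]
 [-0.613 -0.76  -0.217  0.169]
 [-0.     0.275 -0.961  0.404]
 [ 0.     0.     0.     1.   ]] 289.5126222181041
```

View pics/w1.png

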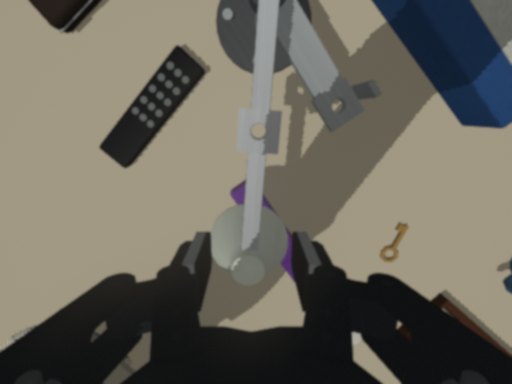

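Wrist view: the arm runs from (265,0) to the shade at (250,250). The arm's eye is at (259,130), the bracket eye at (337,105), and the stop tab at (366,90).

```bash
python3 - <<'E'
from h import *
z=np.load('pics/w1.npz');im,d=z['im'],z['d'];P={a:z[a] for a in('fx','fy','cx','cy','T')}
W=pts(d,P)
print('depth around boss',W[125:127,246:250].mean((0,1)).round(4),W[120,322].round(4))
e=ray(259,130,.154,P);b=ray(337,105,.112,P);print('eye',e,'breye',b)
for r in(160,180,195,60,30):
    row=[u for u in range(225,300) if abs(W[r,u,2]-.154)<.006]
    l,rr=min(row),max(row);print(r,l,rr,ray((l+rr)/2,r,.154,P).round(4))
R=z['T']
from scipy.spatial.transform import Rotation as Ro
print(Ro.from_quat(env.state()['eef_rot']).as_matrix().round(3))
t=env.camera_params('wrist')
# project of home bar
E
```

```text
depth around boss [0.5355 0.1622 0.1542] [0.6137 0.1018 0.    ]
eye [0.54089288 0.15333669 0.154     ] breye [0.61384883 0.12334441 0.112     ]
160 248 265 [0.5237 0.1344 0.154 ]
180 246 263 [0.5115 0.1214 0.154 ]
195 245 262 [0.5024 0.111  0.154 ]
60 255 274 [0.5772 0.1938 0.154 ]
30 257 277 [0.5916 0.2096 0.154 ]
[[ 0.612  0.791 -0.   ]
 [ 0.791 -0.612  0.   ]
 [-0.    -0.    -1.   ]]
```

>>> {"op": "move_arm", "data": {
  "rows": [
    [0, 0.3, 0.3, 4, 0.08],
    [0, 0.3, 0.3, 8, 0.08],
    [0, 0.3, 0.3, 13.1, 0.08],
    [0, 0.3, 0.3, 13.1, 0.08],
    [0, 0.3, 0.3, 13.1, 0.08]
  ]
}}

```text
time: 2.28
tcp_pos: [0.5072, 0.1145, 0.1321]
eef_rot: [0.915, 0.402, 0.001, 0.0]
wrist_force: [1.0, 0.3, -0.3]
grip_width: 0.0432
gripper_force: 0.0
```

>>> {"op": "move_arm", "data": {
  "rows": [
    [-0.45, 0, 0, 0, 0],
    [-0.45, 0, 0, 0, 0],
    [-0.45, 0.08, 1.7, 0, -0.08],
    [-0.45, 0.28, 3.1, 0, -0.16],
    [-0.45, 0.58, 4.4, 0, -0.24],
    [-0.45, 0.98, 5.7, 0, -0.32],
    [-0.45, 1.5, 7.0, 0, -0.4],
    [-0.45, 2.1, 8.2, 0, -0.48],
    [-0.45, 2.7, 9.3, 0, -0.55],
    [-0.45, 2.7, 9.3, 0, -0.55]
  ],
  "squeeze": 20
}}

```text
time: 3.52
tcp_pos: [0.5936, 0.0706, 0.1307]
eef_rot: [0.773, 0.635, 0.0, 0.0]
wrist_force: [-0.1, 0.7, -0.2]
grip_width: 0.0235
gripper_force: 0.0
```

```bash
python3 - <<'E'
from h import *
s=env.state();print(s['time'],s['tcp_pos'],s['eef_rot'],s['wrist_force'],s['grip_width'])
im,d,P=grab('wrist');np.savez('pics/w2',im=im,d=d,**P);cv2.imwrite('pics/w2.png',im)
E
```

```text
3.525 [0.59363558 0.07062145 0.13073731] [7.72527484e-01 6.34981197e-01 3.01013874e-04 2.74053767e-04] [-0.05368382  0.66028899 -0.17045459] 0.023500999678233037
```

View pics/w2.png

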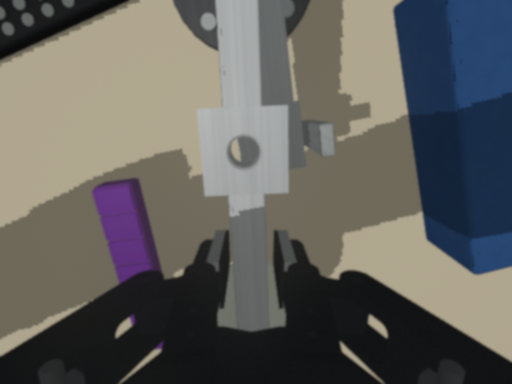

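The arm is travelling with the fingers, and the boss is nearly over the bracket with the tab at (320,138). I'll push the rest gently.

>>> {"op": "move_arm", "data": {
  "rows": [
    [-0.45, 0.03, 0.7, 0, -0.04],
    [-0.45, 0.08, 1.4, 0, -0.08],
    [-0.45, 0.1, 1.7, 0, -0.1],
    [-0.45, 0.12, 1.9, 0, -0.11],
    [-0.45, 0.12, 1.9, 0, -0.11]
  ]
}}

```text
time: 4.2
tcp_pos: [0.6118, 0.0684, 0.1304]
eef_rot: [0.736, 0.677, 0.0, 0.0]
wrist_force: [0.2, 0.4, -0.0]
grip_width: 0.0236
gripper_force: 0.1
```

>>> {"op": "move_arm", "data": {
  "rows": [
    [-0.45, 0, 0.2, 0, -0.01],
    [-0.45, 0, 0.35, 0, -0.02],
    [-0.45, 0, 0.5, 0, -0.02],
    [-0.45, 0, 0.5, 0, -0.02]
  ]
}}

```text
time: 4.7
tcp_pos: [0.6159, 0.0682, 0.1302]
eef_rot: [0.729, 0.684, -0.001, -0.001]
wrist_force: [-7.1, 0.9, 4.5]
grip_width: 0.0234
gripper_force: 3.5
```

Contact at the stop shows as 7 N. I'll press about 1 mm more, back off to centre, and rise.

>>> {"op": "move_arm", "data": {
  "rows": [
    [-0.45, 0, 0.1, 0, 0],
    [-0.45, 0, 0.1, 0, 0]
  ]
}}

```text
time: 4.95
tcp_pos: [0.616, 0.0682, 0.1301]
eef_rot: [0.729, 0.684, -0.002, -0.002]
wrist_force: [-11.6, 0.8, 8.7]
grip_width: 0.0233
gripper_force: 6.2
```

>>> {"op": "move_arm", "data": {
  "rows": [
    [-0.45, 0, -0.35, 0, 0],
    [-0.45, 0, -0.4, 0, 0],
    [0, 0, -0.4, 0, 0],
    [0, 0, -0.4, -4, 0],
    [0, 0, -0.4, -9, 0],
    [0, -2, -0.4, -13, 0],
    [0, -4, -0.4, -13, 0],
    [0, -4, -0.4, -13, 0],
    [0, -4, -0.4, -13, 0]
  ]
}}

```text
time: 6.08
tcp_pos: [0.6109, 0.0292, 0.2589]
eef_rot: [0.729, 0.684, -0.001, -0.001]
wrist_force: [-0.4, -0.5, 0.2]
grip_width: 0.0428
gripper_force: 0.0
```

```bash
python3 - <<'E'
from h import *
s=env.state();print(s['time'],s['tcp_pos'],s['eef_rot'],s['wrist_force'],s['grip_width'])
im,d,P=grab('wrist');np.savez('pics/w3',im=im,d=d,**P)
cv2.imwrite('pics/w3.png',im)
E
```

```text
6.075 [0.61086885 0.02920679 0.25890329] [ 7.29150153e-01  6.84352978e-01 -6.62104085e-04 -7.85407436e-04] [-0.38170243 -0.45586535  0.2415545 ] 0.04281519130498745
```

View pics/w3.png

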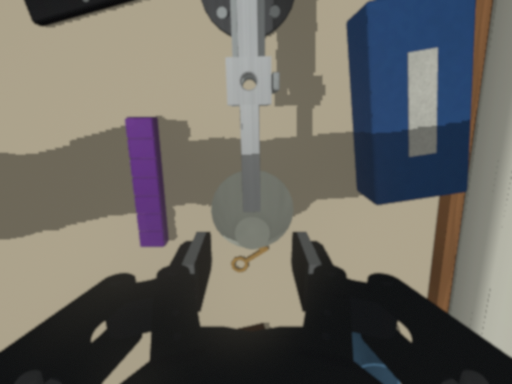

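The arm is home: the boss touches the tab at (275,82) and the eye is at (249,83). I'll measure the eye from this view, from depth and from the hole contour.

```bash
cat >> h.py <<'E'
def eye(im,d,P,u0,v0,w=18,z=.154):
    W=pts(d,P);box=np.s_[v0-w:v0+w,u0-w:u0+w]
    top=(abs(W[box][...,2]-z)<.005).astype(np.uint8)
    hole=1-top; n,lab,st,ce=cv2.connectedComponentsWithStats(hole)
    out=[]
    for i in range(1,n):
        x,y,ww,hh,a=st[i]
        if a>6 and x>0 and y>0 and x+ww<2*w and y+hh<2*w:
            u,v=ce[i]+[u0-w,v0-w]; out.append((a,u,v,ray(u,v,z,P).round(4)))
    zz=W[box][...,2][top>0]
    return out,np.median(zz)
E
python3 - <<'E'
from h import *
z=np.load('pics/w3.npz');im,d=z['im'],z['d'];P={a:z[a] for a in('fx','fy','cx','cy','T')}
print(eye(im,d,P,249,83)); print(ray(249,83,.154,P))
W=pts(d,P)
for r in(25,40,115,130,145):
    row=[u for u in range(225,280) if abs(W[r,u,2]-.154)<.005];print(r,ray((min(row)+max(row))/2,r,.154,P).round(4),len(row))
g=cv2.cvtColor(im,cv2.COLOR_BGR2GRAY);print(g[74:94,240:260])
E
```

```text
([(np.int32(202), np.float64(248.87128712871288), np.float64(81.57920792079207), array([0.6154, 0.1217, 0.154 ]))], np.float64(0.15399814192548528))
[0.61541049 0.12067231 0.154     ]
25 [0.6174 0.1621 0.154 ] 21
40 [0.6167 0.1518 0.154 ] 21
115 [0.6142 0.096  0.154 ] 20
130 [0.6138 0.0839 0.154 ] 19
145 [0.613  0.0715 0.154 ] 19
[[165 154 137 120 108 100  95  94  94  95  96 101 111 123 140 155 165 169
  170 171]
 [159 142 121 105  97  95  94  95  97  97  97  98 102 111 127 144 157 166
  169 170]
 [150 130 111 100  96  96  97  97  97  97  97  97  98 103 115 133 150 162
  169 171]
 [142 121 109 104 100  98  96  94  94  93  93  94  95  99 108 123 142 158
  167 170]
 [136 120 115 113 105  97  93  94  95  95  95  92  93  95 102 116 135 153
  165 169]
 [130 120 123 120 107  98 102 109 115 117 114 108 101  95  98 109 129 148
  162 169]
 [128 123 126 120 109 110 123 134 140 143 140 133 122 108  99 105 124 145
  161 168]
 [128 123 123 118 117 129 145 153 157 158 157 153 144 127 111 105 121 144
  160 167]
 [131 121 119 120 132 146 157 161 162 162 162 161 156 146 129 116 125 146
  161 167]
 [1
[... 232 characters left out ...]
 156 161
  166 169]
 [157 144 138 146 158 162 163 163 163 163 163 163 163 162 161 160 162 165
  168 169]
 [163 153 144 147 155 159 162 162 163 163 162 162 161 160 159 161 165 167
  168 169]
 [167 160 151 147 150 154 158 160 161 161 161 160 158 158 159 163 166 168
  168 168]
 [169 166 160 153 151 152 154 156 156 156 156 156 155 157 161 166 169 169
  168 169]
 [169 168 165 162 159 157 157 156 155 155 155 156 158 161 165 169 170 169
  168 169]
 [170 169 167 167 166 166 164 162 161 160 160 162 163 165 167 169 170 169
  168 169]
 [169 169 168 168 170 169 169 169 167 166 165 165 165 166 167 169 170 169
  168 168]
 [169 169 168 168 169 170 170 170 169 168 167 165 165 166 167 169 169 169
  168 169]]
```

>>> {"op": "move_arm", "data": {
  "rows": [
    [0.3, -47.2, -4.3, -1, -0.26],
    [0.3, -47.2, -4.3, -1, -0.26],
    [0.3, -47.2, -4.3, -1, -0.26],
    [0.3, -47.2, -4.3, -1, -0.26],
    [0.3, -47.2, -4.3, -1, -0.26],
    [0.3, -47.2, -4.3, -1, -0.26],
    [0.3, -47.2, -4.3, -1, -0.26],
    [0.3, -47.2, -4.3, -1, -0.26],
    [0.3, -47.2, -4.3, -1, -0.26],
    [0.3, -47.2, -4.3, -1, -0.26]
  ]
}}

```text
time: 7.38
tcp_pos: [0.5391, -0.4387, 0.2693]
eef_rot: [0.634, 0.773, 0.0, -0.001]
wrist_force: [0.7, -0.3, -0.1]
grip_width: 0.0556
gripper_force: 0.0
```

>>> {"op": "move_arm", "data": {
  "rows": [
    [0.3, 0, 0, 0, 0],
    [0.3, 0, 0, 0, 0]
  ]
}}

```text
time: 7.62
tcp_pos: [0.539, -0.4388, 0.2704]
eef_rot: [0.634, 0.774, 0.0, 0.0]
wrist_force: [0.2, 0.7, -0.4]
grip_width: 0.0556
gripper_force: 0.0
```

```bash
python3 - <<'E'
from h import *
s=env.state();print(s['time'],s['tcp_pos'],s['eef_rot'],s['wrist_force'],s['grip_width'])
im,d,P=grab('wrist');np.savez('pics/w4',im=im,d=d,**P)
cv2.imwrite('pics/w4.png',im)
W=pts(d,P)
for zt in(.119,.094,.078):
    m=((abs(W[...,2]-zt)<.006)&(d>0)).astype(np.uint8)
    n,lab,st,ce=cv2.connectedComponentsWithStats(m)
    for i in range(1,n):
        if st[i,4]>60: print(zt,st[i].tolist(),ce[i],ray(*ce[i],zt,P).round(4),np.median(W[lab==i],0).round(4))
E
```

```text
7.625 [ 0.53903327 -0.43878026  0.27036158] [6.33783793e-01 7.73510183e-01 3.13985976e-04 3.32620877e-05] [ 0.15039148  0.70826808 -0.38629264] 0.055604340209500135
0.119 [246, 144, 19, 20, 299] [255.11705686 153.59197324] [ 0.538 -0.41   0.119] [ 0.5382 -0.4101  0.1188]
0.119 [366, 246, 54, 37, 431] [390.24593968 264.22273782] [ 0.7133 -0.503   0.119 ] [ 0.713  -0.5026  0.119 ]
0.119 [302, 318, 14, 16, 93] [309.19354839 324.88172043] [ 0.6437 -0.6006  0.119 ] [ 0.6445 -0.6027  0.116 ]
0.094 [450, 21, 62, 84, 714] [475.13865546  64.64005602] [ 0.7403 -0.2811  0.094 ] [ 0.7382 -0.2876  0.0897]
0.094 [246, 84, 18, 20, 293] [254.5665529   93.32423208] [ 0.526  -0.3519  0.094 ] [ 0.526  -0.3519  0.0939]
0.094 [190, 203, 18, 12, 61] [200.67213115 206.        ] [ 0.4893 -0.4852  0.094 ] [ 0.4901 -0.4845  0.0939]
0.094 [354, 237, 54, 34, 368] [379.05163043 253.42934783] [ 0.7112 -0.503   0.094 ] [ 0.7103 -0.5026  0.0942]
0.094 [282, 304, 35, 23, 211] [300.38388626 314.88151659] [ 0.6386 -0.6074  0.094 ] [ 0.6388 -0.6068  0.0935]
0.078 [245, 23, 19, 22, 325] [254.18769231  33.78153846] [ 0.514  -0.2937  0.078 ] [ 0.514  -0.2938  0.0779]
0.078 [482, 26, 30, 27, 210] [502.1047619  33.9047619] [ 0.7667 -0.2435  0.078 ] [ 0.7679 -0.2419  0.0766]
0.078 [428, 28, 46, 77, 764] [447.08900524  59.80759162] [ 0.7199 -0.278   0.078 ] [ 0.7194 -0.2707  0.0774]
0.078 [480, 64, 32, 37, 220] [501.82272727  85.85909091] [ 0.7881 -0.2909  0.078 ] [ 0.7907 -0.291   0.0767]
0.078 [348, 232, 53, 36, 329] [371.85106383 248.58358663] [ 0.7093 -0.5049  0.078 ] [ 0.7076 -0.5037  0.0784]
0.078 [273, 295, 41, 33, 198] [294.76767677 311.22222222] [ 0.6353 -0.6151  0.078 ] [ 0.6362 -0.6159  0.0765]
```

View pics/w4.png

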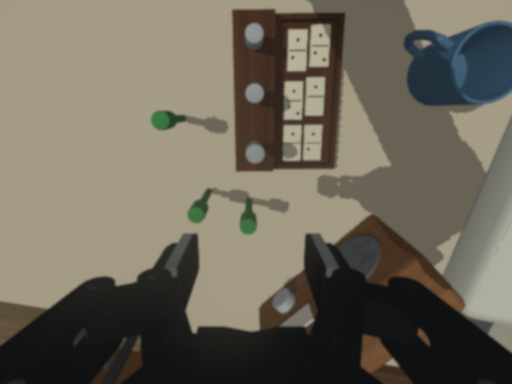

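The long pin at (255,153) measures (0.538,-0.410) with its top at 0.119 m. The neighbours at (254,93) and (254,34) are shorter. I'll descend and grasp it.

>>> {"op": "move_arm", "data": {
  "rows": [
    [0.3, 2.8, 0.47, 2, 0],
    [0.3, 2.8, 0.47, 6, 0],
    [0.3, 2.8, 0.47, 11, 0],
    [0.3, 2.8, 0.47, 15, 0],
    [0.3, 2.8, 0.47, 18.1, 0],
    [0.3, 2.8, 0.47, 18.1, 0],
    [0.3, 2.8, 0.47, 18.1, 0]
  ]
}}

```text
time: 8.55
tcp_pos: [0.5381, -0.412, 0.0909]
eef_rot: [0.634, 0.773, 0.0, 0.001]
wrist_force: [-0.5, -0.4, 0.7]
grip_width: 0.0555
gripper_force: 0.0
```

>>> {"op": "move_arm", "data": {
  "rows": [
    [-0.3, 0, 0, 0, 0],
    [-0.8, 0, 0, 0, 0],
    [-0.8, 0, 0, 0, 0],
    [-0.8, 0, 0, 0, 0]
  ],
  "squeeze": 40
}}

```text
time: 9.05
tcp_pos: [0.5379, -0.4121, 0.0904]
eef_rot: [0.635, 0.773, 0.0, 0.001]
wrist_force: [-0.4, 0.4, 6.6]
grip_width: 0.0186
gripper_force: 38.9
```

>>> {"op": "move_arm", "data": {
  "rows": [
    [-0.8, 0, 0, -1, 0],
    [-0.8, 0, 0, -3, 0],
    [-0.8, 0, 0, -8, 0],
    [-0.8, 0, 0, -14, 0],
    [-0.8, 0, 0, -20, 0],
    [-0.8, 0, 0, -20, 0],
    [-0.8, 0, 0, -20, 0]
  ]
}}

```text
time: 9.93
tcp_pos: [0.5372, -0.4115, 0.2895]
eef_rot: [0.635, 0.773, 0.0, 0.0]
wrist_force: [-0.5, -0.3, -1.7]
grip_width: 0.0183
gripper_force: 39.2
```

>>> {"op": "move_arm", "data": {
  "rows": [
    [-0.8, 4, 1.5, 0, 0],
    [-0.8, 10, 3.8, 0, 0],
    [-0.8, 16, 6, 0, 0],
    [-0.8, 22, 8.3, 0, 0],
    [-0.8, 28, 10.5, 0, 0],
    [-0.8, 34, 12.8, 0, 0],
    [-0.8, 40, 15, 0, 0],
    [-0.8, 44.8, 16.8, 0, 0.26],
    [-0.8, 44.8, 16.8, 0, 0.26],
    [-0.8, 44.8, 16.8, 0, 0.26]
  ]
}}

```text
time: 11.18
tcp_pos: [0.6142, 0.0609, 0.2878]
eef_rot: [0.729, 0.685, -0.001, -0.001]
wrist_force: [0.4, -0.6, -1.5]
grip_width: 0.0189
gripper_force: 39.2
```

>>> {"op": "move_arm", "data": {
  "rows": [
    [-0.8, 0, 0, 0, 0],
    [-0.8, 0, 0, 0, 0]
  ]
}}

```text
time: 11.42
tcp_pos: [0.6148, 0.0594, 0.2892]
eef_rot: [0.73, 0.684, -0.0, -0.0]
wrist_force: [-0.4, -0.7, -0.7]
grip_width: 0.019
gripper_force: 39.2
```

```bash
python3 - <<'E'
from h import *
s=env.state();print(s['time'],s['tcp_pos'],s['eef_rot'],s['wrist_force'],s['grip_width'])
im,d,P=grab('wrist');np.savez('pics/w5',im=im,d=d,**P)
cv2.imwrite('pics/w5.png',im)
im,d,P=grab('scene');np.savez('pics/s5',im=im,d=d,**P)
E
```

```text
11.425 [0.61479106 0.05942511 0.28917886] [ 7.29575317e-01  6.83900459e-01 -1.12200662e-04 -7.70191720e-05] [-0.39593907 -0.6531403  -0.71932756] 0.018978013236792872
```

View pics/w5.png

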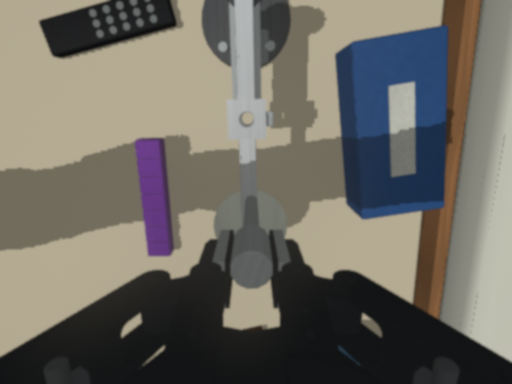

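Wrist view: the pin head is held at (250,265) and the eye is at (247,119). Next I'll use depth to locate the pin's shank and foot and to refine the eye.

```bash
python3 - <<'E'
from h import *
z=np.load('pics/w5.npz');im,d=z['im'],z['d'];P={a:z[a] for a in('fx','fy','cx','cy','T')}
print(eye(im,d,P,247,119,15));W=pts(d,P)
for r in(60,80,145,155):
    row=[u for u in range(225,280) if abs(W[r,u,2]-.154)<.006]
    if row: print(r,ray((min(row)+max(row))/2,r,.154,P).round(4),len(row))
t=np.array([.6148,.0594])
for n in('w5','s5'):
    z=np.load(f'pics/{n}.npz');P={a:z[a] for a in('fx','fy','cx','cy','T')};W=pts(z['d'],P)
    m=(np.hypot(*(W[...,:2]-t).transpose(2,0,1))<.02)&(W[...,2]>.19)&(W[...,2]<.32)
    print(n,m.sum(),P['T'][:3,3])
    for a in np.arange(.195,.32,.01):
        k=m&(W[...,2]>=a)&(W[...,2]<a+.01)
        if k.sum()>3: vs,us=np.nonzero(k);print(a.round(3),k.sum(),W[k].mean(0).round(4),W[k].min(0).round(4),W[k].max(0).round(4),us.mean().round(1),vs.mean().round(1))
E
```

```text
([(np.int32(151), np.float64(246.91390728476821), np.float64(119.39735099337749), array([0.6155, 0.1221, 0.154 ]))], np.float64(0.15406823571701359))
60 [0.6178 0.1727 0.154 ] 18
80 [0.6166 0.1563 0.154 ] 17
145 [0.6144 0.0985 0.154 ] 16
155 [0.6142 0.0889 0.154 ] 17
w5 3673 [0.61995158 0.12897515 0.43172822]
0.205 6 [0.6154 0.0644 0.2143] [0.6116 0.0626 0.2132] [0.6202 0.0655 0.215 ] 250.8 197.3
0.215 44 [0.6158 0.0649 0.2198] [0.6108 0.0622 0.2153] [0.6201 0.0661 0.2244] 251.3 198.7
0.225 52 [0.6155 0.0648 0.2298] [0.611  0.0628 0.2251] [0.62   0.0661 0.235 ] 250.8 202.8
0.235 63 [0.6159 0.0649 0.24  ] [0.6112 0.062  0.235 ] [0.6204 0.066  0.2448] 251.5 207.1
0.245 70 [0.6158 0.0648 0.2503] [0.6108 0.0625 0.2452] [0.6202 0.066  0.2549] 251.3 212.1
0.255 83 [0.6157 0.0649 0.2604] [0.6109 0.0625 0.255 ] [0.6204 0.0661 0.2649] 251.2 217.4
0.265 74 [0.6159 0.0651 0.2695] [0.6112 0.0621 0.2652] [0.6204 0.0663 0.2745] 251.4 222.4
0.285 249 [0.6161 0.0692 0.2915] [0.5988 0.0634 0.2864] [0.632  0.0715 0.295 ] 251.3 230.6
0.295 616 [0.6153 0.0691 0.3001] [0.5964 0.0634 0.295 ] [0.6339 0.071
[... 538 characters left out ...]
0596 0.2507] [0.6152 0.057  0.2477] [0.6225 0.0631 0.2544] 290.0 147.7
0.255 12 [0.6186 0.0608 0.2604] [0.6148 0.0561 0.2554] [0.6213 0.0672 0.265 ] 290.5 144.5
0.265 10 [0.6193 0.0597 0.2709] [0.6134 0.0556 0.266 ] [0.6237 0.0648 0.2734] 290.4 141.3
0.275 10 [0.6195 0.0596 0.2788] [0.6145 0.0562 0.2757] [0.6229 0.0643 0.2836] 290.5 138.8
0.285 18 [0.6222 0.0561 0.2918] [0.6028 0.0477 0.2874] [0.6332 0.0667 0.2944] 289.9 135.2
0.295 20 [0.6185 0.0523 0.2999] [0.6028 0.0481 0.2954] [0.6326 0.0702 0.3038] 288.2 132.2
0.305 19 [0.6178 0.0512 0.3093] [0.6032 0.0475 0.3054] [0.6318 0.0687 0.3133] 287.8 128.9
0.315 13 [0.6139 0.0509 0.3171] [0.5989 0.0478 0.3151] [0.6311 0.0556 0.3196] 287.2 125.7
```

>>> {"op": "move_arm", "data": {
  "rows": [
    [-0.8, 2, -0.14, 0, 0],
    [-0.8, 4.5, -0.3, 0, 0],
    [-0.8, 6.1, -0.41, 0, 0],
    [-0.8, 6.1, -0.41, 2, 0],
    [-0.8, 6.1, -0.41, 4, 0],
    [-0.8, 6.1, -0.41, 5, 0],
    [-0.8, 6.1, -0.41, 5, 0],
    [-0.8, 6.1, -0.41, 5, 0]
  ]
}}

```text
time: 12.52
tcp_pos: [0.6151, 0.1218, 0.2402]
eef_rot: [0.729, 0.684, 0.001, 0.0]
wrist_force: [0.7, 0.6, -0.8]
grip_width: 0.0185
gripper_force: 39.2
```

```bash
python3 - <<'E'
from h import *
s=env.state();print(s['time'],s['tcp_pos'],s['eef_rot'],s['wrist_force'],s['grip_width'])
t=s['tcp_pos'][:2]
for n in('wrist','scene'):
    im,d,P=grab(n);W=pts(d,P);np.savez('pics/6'+n,im=im,d=d,**P)
    m=(np.hypot(*(W[...,:2]-t).transpose(2,0,1))<.014)
    for a in np.arange(.15,.24,.01):
        k=m&(W[...,2]>=a)&(W[...,2]<a+.01)
        if k.sum()>3: vs,us=np.nonzero(k);print(n,a.round(3),k.sum(),W[k].mean(0).round(4),W[k].min(0).round(4),W[k].max(0).round(4),us.mean().round(1),vs.mean().round(1))
    if n=='wrist': c=cv2.resize(im[140:260,190:310],(400,400),interpolation=2)
    else:
        c2=cv2.resize(im[125:195,280:350],(400,400),interpolation=2);cv2.imwrite('pics/6.png',np.hstack([c,c2]))
E
```

```text
12.525 [0.6151092  0.12175001 0.2402137 ] [7.29377372e-01 6.84111301e-01 5.62820668e-04 2.46329105e-04] [ 0.65325341  0.57193763 -0.80516232] 0.01845469214233253
wrist 0.15 553 [0.615 0.124 0.154] [0.6014 0.1092 0.1506] [0.629  0.1357 0.1561] 250.0 196.5
wrist 0.16 23 [0.6163 0.1271 0.167 ] [0.612  0.1247 0.164 ] [0.6206 0.1282 0.1696] 251.4 197.5
wrist 0.17 47 [0.6161 0.127  0.1748] [0.6112 0.1247 0.1704] [0.6205 0.1284 0.1794] 251.1 200.5
wrist 0.18 53 [0.616  0.1273 0.1848] [0.6115 0.1245 0.18  ] [0.6208 0.1285 0.1896] 251.0 204.4
wrist 0.19 67 [0.6164 0.1272 0.195 ] [0.6117 0.1248 0.1901] [0.6207 0.1286 0.2   ] 251.5 209.0
wrist 0.2 74 [0.616  0.1273 0.2053] [0.6112 0.1246 0.2002] [0.6205 0.1286 0.2099] 251.0 214.0
wrist 0.21 85 [0.6162 0.1272 0.2152] [0.6114 0.1241 0.2102] [0.6208 0.1286 0.2198] 251.4 219.6
wrist 0.22 41 [0.6162 0.1276 0.2223] [0.6117 0.1247 0.22  ] [0.6206 0.1286 0.2252] 251.4 223.2
wrist 0.23 49 [0.6159 0.1312 0.2389] [0.6068 0.1263 0.2374] [0.6251 0.1338 0.24  ] 250.3 228.5
scene 0.15 35 [0.6146 0.121  0.1543] [0.6034 0.1084 0.1506] [0.6249 0.1353 0.1579] 307.3 171.7
scene 0.16 8 [0.6195 0.1215 0.1668] [0.6143 0.118  0.1636] [0.6235 0.1274 0.1692] 308.5 169.0
scene 0.17 9 [0.6192 0.1213 0.1743] [0.6158 0.1181 0.1712] [0.6214 0.1249 0.1793] 308.6 166.8
scene 0.18 9 [0.6204 0.1217 0.1841] [0.6175 0.1192 0.1804] [0.6245 0.1243 0.1874] 309.1 164.1
scene 0.19 9 [0.6195 0.1211 0.1943] [0.6168 0.1188 0.1904] [0.6216 0.1236 0.1985] 309.0 161.0
scene 0.2 14 [0.619  0.1221 0.2047] [0.6154 0.1173 0.2011] [0.6234 0.1271 0.2092] 309.5 157.7
scene 0.21 10 [0.6192 0.1212 0.2148] [0.6113 0.1184 0.2117] [0.6223 0.1253 0.2185] 309.5 154.8
scene 0.22 10 [0.6195 0.1219 0.2246] [0.6152 0.1191 0.2212] [0.6232 0.1245 0.2291] 310.0 151.8
```

View pics/6.png

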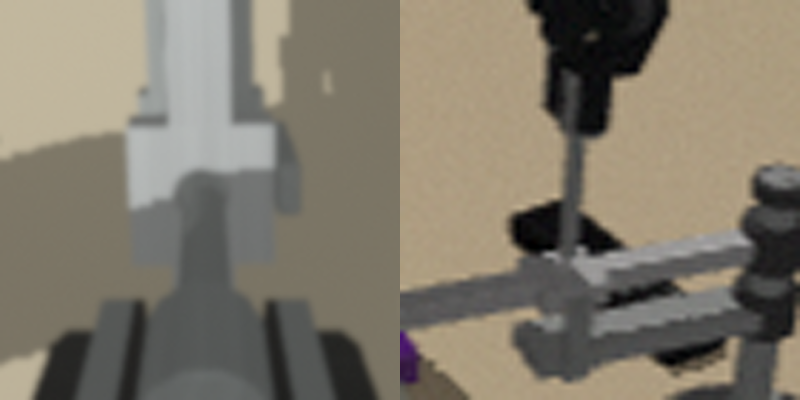

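The scene crop shows the pin directly over the boss, and the wrist crop shows the foot about 1 mm past centre. I'll correct by -1.2 mm along tool x and -0.5 mm along tool y, then enter gently.

>>> {"op": "move_arm", "data": {
  "rows": [
    [-0.8, -0.12, -0.05, 0, 0],
    [-0.8, -0.12, -0.05, 0.6, 0],
    [-0.8, -0.12, -0.05, 1.0, 0],
    [-0.8, -0.12, -0.05, 1.4, 0],
    [-0.8, -0.12, -0.05, 1.8, 0],
    [-0.8, -0.12, -0.05, 1.8, 0]
  ]
}}

```text
time: 13.38
tcp_pos: [0.614, 0.1205, 0.2209]
eef_rot: [0.729, 0.684, -0.0, -0.0]
wrist_force: [0.5, -0.5, -0.3]
grip_width: 0.0187
gripper_force: 39.2
```

The foot is at about 0.145 m, inside the arm's eye, with no force. I'll go down to just above the bracket and then slowly through it.

>>> {"op": "move_arm", "data": {
  "rows": [
    [-0.8, 0, 0, 0.8, 0],
    [-0.8, 0, 0, 1.6, 0],
    [-0.8, 0, 0, 2.4, 0],
    [-0.8, 0, 0, 2.9, 0],
    [-0.8, 0, 0, 3.3, 0],
    [-0.8, 0, 0, 3.7, 0],
    [-0.8, 0, 0, 3.7, 0]
  ]
}}

```text
time: 14.25
tcp_pos: [0.614, 0.1205, 0.184]
eef_rot: [0.729, 0.684, -0.0, -0.0]
wrist_force: [0.3, -0.6, 0.9]
grip_width: 0.0188
gripper_force: 39.2
```

>>> {"op": "move_arm", "data": {
  "rows": [
    [-0.8, 0, 0, 0.6, 0],
    [-0.8, 0, 0, 1.2, 0],
    [-0.8, 0, 0, 1.8, 0],
    [-0.8, 0, 0, 2.3, 0],
    [-0.8, 0, 0, 2.6, 0],
    [-0.8, 0, 0, 2.6, 0]
  ]
}}

```text
time: 15.0
tcp_pos: [0.6141, 0.1205, 0.1581]
eef_rot: [0.729, 0.684, -0.0, -0.0]
wrist_force: [-0.8, -0.0, -0.2]
grip_width: 0.019
gripper_force: 39.3
```

>>> {"op": "move_arm", "data": {
  "rows": [
    [-0.8, 0, 0, 0.1, 0],
    [-0.8, 0, 0, 0.2, 0],
    [-0.8, 0, 0, 0.25, 0],
    [-0.8, 0, 0, 0.25, 0]
  ]
}}

```text
time: 15.5
tcp_pos: [0.6144, 0.1205, 0.1574]
eef_rot: [0.729, 0.684, 0.001, 0.0]
wrist_force: [-5.6, -0.8, 11.3]
grip_width: 0.0188
gripper_force: 40.4
```

That is contact at 11 N, with the head or fingertips on the arm. I'll ease up 1.5 mm, open, and rise.

>>> {"op": "move_arm", "data": {
  "rows": [
    [-0.8, 0, 0, -0.2, 0],
    [-0.4, 0, 0, -0.2, 0],
    [0, 0, 0, -0.2, 0],
    [0.2, 0, 0, -0.2, 0],
    [0.2, 0, 0, -0.2, 0]
  ]
}}

```text
time: 16.12
tcp_pos: [0.6141, 0.1205, 0.1577]
eef_rot: [0.729, 0.684, -0.0, -0.0]
wrist_force: [-1.0, -0.0, 0.7]
grip_width: 0.0512
gripper_force: 0.0
```

>>> {"op": "move_arm", "data": {
  "rows": [
    [0.2, 0, 0, -2, 0],
    [0.2, 0, 0, -6, 0],
    [0.2, 0, 0, -11, 0],
    [0.2, -4, 0, -13, 0],
    [0.2, -8, 0, -13, 0],
    [0.2, -8, 0, -13, 0],
    [0.2, -8, 0, -13, 0]
  ]
}}

```text
time: 17.0
tcp_pos: [0.609, 0.0414, 0.2876]
eef_rot: [0.729, 0.684, 0.0, -0.0]
wrist_force: [-0.3, -0.3, -0.1]
grip_width: 0.0511
gripper_force: 0.0
```

```bash
python3 - <<'E'
from h import *
s=env.state();print(s['time'],s['tcp_pos'],s['wrist_force'],s['grip_width'])
o=[]
for n in('wrist','scene'):
    im,d,P=grab(n);W=pts(d,P)
    m=(np.hypot(W[...,0]-.6155,W[...,1]-.122)<.02)&(W[...,2]>.16)&(W[...,2]<.2)
    if m.sum(): p=W[m];print(n,m.sum(),p.mean(0),np.percentile(p[:,2],[5,95])); tp=p[p[:,2]>np.percentile(p[:,2],95)-.005];print(tp.mean(0))
    o.append(cv2.resize(im[30:150,190:310] if n=='wrist' else im[125:215,265:355],(400,400),interpolation=2))
    if n=='wrist':
        for r in range(20,160,15):
            row=[u for u in range(225,280) if abs(W[r,u,2]-.154)<.005]
            if row: print(r,ray((min(row)+max(row))/2,r,.154,P).round(4),len(row))
cv2.imwrite('pics/7.png',np.hstack(o))
E
```

```text
17.0 [0.60896847 0.04138142 0.28759704] [-0.30470301 -0.27684054 -0.10359505] 0.05108179024796369
wrist 484 [0.61518778 0.12195344 0.18588891] [0.1846157  0.18714437]
[0.61520222 0.12196804 0.18591237]
20 [0.6179 0.1853 0.154 ] 19
35 [0.6175 0.1739 0.154 ] 18
50 [0.6172 0.1621 0.154 ] 19
65 [0.6169 0.1501 0.154 ] 18
80 [0.6161 0.1378 0.154 ] 40
95 [0.6184 0.125  0.154 ] 22
110 [0.6149 0.1121 0.154 ] 39
125 [0.6145 0.0988 0.154 ] 18
140 [0.6141 0.085  0.154 ] 17
155 [0.6132 0.0709 0.154 ] 17
scene 72 [0.62006366 0.11928656 0.17634778] [0.16134661 0.18761318]
[0.61735583 0.12125619 0.18618824]
```

View pics/7.png

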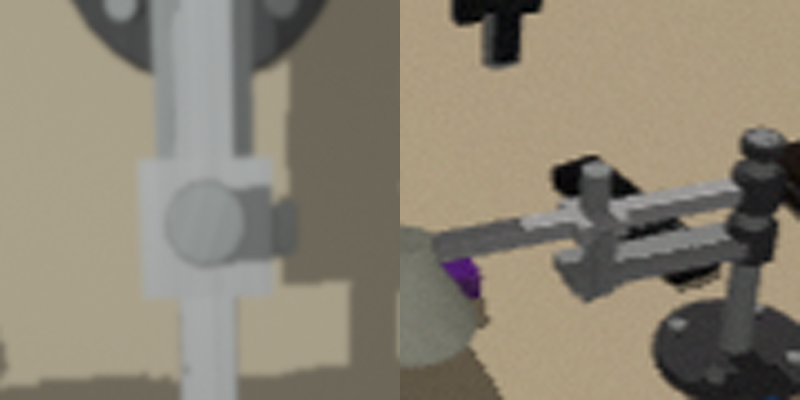

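The pin is seated: its head top is at 0.186 m (154 + 32 mm). The boss is still at the tab and the arm line has not moved.

```bash
python3 -c "
from rig import env
print(env.job_done())"
```

```text
the job is handed in; nothing more can be done
None
```

The lamp arm is home against its stop and the long pin is down through both eyes with its head resting on the arm. The gripper is clear, and I handed the job in at about 17 s of the 59 s allowed.

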